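# Index a flat-edged lens against its spring bar and lock it

## Task

Press lightly with the fingertips on the glass face of the flat-edged lens and turn it in its round steel cell until its flat lies fully against the spring-loaded alignment bar. Then slide the black-knobbed brass keeper all the way in over the edge of the lens. The glass must never be pressed with more than 18 N, and the lamp housing, glass slide, bracket and block must be left where they are.

Things in the scene. Friction and masses are not known exactly. Their poses are not given: they have to be found in the camera images.
- jig: maple board 360 x 340 x 18 mm lying on the work surface, fixed; origin at the centre of its underside, z up. It carries the round lens cell in its middle, the alignment bar on its +x side and the keeper on its +y side. The bar's guides and end block stand at jig x 51 to 94 mm, |y| up to 26 mm, at most 16 mm above the board
- cell (a point): centre of the round dark steel lens cell, on the board's top (18 mm above the work surface); axes as the jig's. Its floor, on which the lens lies, is a thin black plate 2 mm above the board. Cell wall 9 mm high, inner radius 43 mm, outer 50 mm, open on the jig's +x side where the bar comes in
- disc: the lens, loose in the cell, 160 g: a D-shaped brass mount of radius 42 mm, 6 mm thick, with one flat 35 mm from its centre (46 mm long), under a round dark glass face. Origin at the centre of the underside, 2 mm above the board; z up, x from the centre square to the flat, where an ivory line on the glass points too. When the flat lies against the bar, its x points along the jig's +x
- glass (a point): centre of the round glass face, radius 34 mm, the top of the lens: 11 mm above the board, 2 mm above the cell wall. It grips fingertips well; the mount slides easily in the cell but the bar rubs on its rim, so turning takes 0.1 to 0.2 N m and a press under about 8 N slips. Pressed, lens and floor give only about 1 mm for 15 N. It turns either way without limit; turned too far, the flat leaves the bar again
- flat (a point): middle of the lens's flat, 35 mm from its centre, 5 mm above the board
- align_bar (a joint): travel in m of the alignment bar, a red-topped steel bar 34 mm wide and 6 mm high, pressed along the jig's -x against the lens by a spring of about 4 N. Grows towards the lens: about 0.0025 when it rides on the round rim, about 0.0095 when the flat lies against it (the lens then sits about 1 mm towards jig -x)
- bar_face (a point): middle of the alignment bar's face, which touches the lens, 4 mm above the board
- keeper (a joint): travel in m of the brass keeper: 0 drawn back (as found), 0.022 fully in (hard stop), sliding along the jig's -y. Its tongue, 18 mm wide and 3 mm thick, passes 3.5 mm above the glass and then covers 10 mm of it. It rubs with about 2 N and stays where it is left
- keeper_knob (a point): middle of the keeper's upright black knob, 14 mm in diameter, 26 mm tall; the knob's top is 12 mm above this point, its foot 14 mm below. The point is 31.5 mm above the board; it lies 84 mm from the cell's centre along jig +y when drawn back, 62 mm when fully in
- guides (a point): midway between the keeper's two brass guide blocks, level with their tops, 16 mm above the board; the blocks stand at jig y 58 to 102 mm, |x| 10 to 17 mm
- lamp_housing: bystander: small tin lamp housing, 60 mm across, 65 mm tall, with brass bands and a brass-rimmed lens; origin at the centre of its underside
- glass_slide: bystander: square smoked glass slide 60 x 60 x 5 mm lying flat; origin at the centre of its underside
- bracket: bystander: brass angle bracket 46 x 30 x 41 mm with a thumbscrew; origin at the centre of its underside
- binding_block: bystander: ivory-coloured slide binding block 56 x 36 x 22 mm; origin at the centre of its underside
Not all that is in view belongs to the job. Of the things that look like the disc, the largest one is meant.

How it is judged:
On the way, in this order (a step that is already met when the one before it is completed fails the run):
1. the lens has been turned until its flat lies against the alignment bar (value of joint align_bar above 0.0075 m and angle between the x axis of disc and the x axis of jig, either way round below 0.05 rad and value of joint keeper below 0.006 m), for 0.3 s.
2. the keeper is slid fully in over the lens (value of joint align_bar above 0.0075 m and angle between the x axis of disc and the x axis of jig, either way round below 0.05 rad and value of joint keeper above 0.019 m), for 0.2 s.
At the end, for the whole second after the job is handed in: The lens lies flat in its cell, at rest, its flat against the bar (within 0.05 rad of square, bar advanced more than 7.5 mm, lens within 3 mm of the cell's centre), the keeper is in by more than 19 mm of its 22 mm, and the four bystanders are within 15 mm of where they started (all of step 2 and angle between disc's own z axis and vertical below 0.04 rad and horizontal distance between disc and jig below 0.003 m and angular speed of disc below 0.05 rad/s and distance of each of lamp_housing, glass_slide, bracket, binding_block from where it was at the start of the episode below 0.015 m); the robot touches nothing.
It fails at once if the fingers press the lens with more than 18 N (contact force between the fingers and disc above 18 N).
It fails at once if a bystander is moved by more than 15 mm (distance of any of lamp_housing, glass_slide, bracket, binding_block from where it was at the start of the episode above 0.015 m).
It also fails if it takes over 64 s, if anything falls off the work surface, if the arm or the gripper's body presses on something with over 40 N, if the wrist force passes 120 N, or if a joint passes its speed limit or range.

## Robot

A 6-joint arm with a two-finger parallel gripper is mounted at the origin on the work surface. World frame = base frame: x ahead of the robot, y to its left, z up, the work surface at z = 0. Lengths are in m, angles in rad, forces in N, time in s.
With the tool pointing down it reaches from about 0.375 to 0.9 m from the base axis. Payload 3.1 kg.
Tool frame: the origin (TCP) lies at the very end of the fingers, on their centre line; the grasp point (between the pads) lies 19 mm behind it (hold_point_z is the distance from the TCP to the grasp point, in m); x points along the fingers, y is the direction in which the jaws open and shut, and the axes are right-handed (so a half turn about x gives the same grasp; the last joint's range is limited). The gripper opens to 87 mm and grips with 3 to 60 N. Pads are 19 mm wide; open, the fingers measure 117 mm over their backs; the gripper's body (75 mm by 190 mm) begins 51 mm behind the grasp point.
Start: joints at [1.139, 0.527, 1.433, -0, 1.181, -0.178], TCP at [0.156, 0.605, 0.223] pointing down, gripper open.
Joint ranges: [-3.08, 3.08], [-0.75, 2.2], [0.22, 2.44], [-1.43, 4.57], [0, 2.65], [-2.85, 2.85]. Speed limits (rad/s): [2.79, 2.79, 3.14, 3.14, 3.14, 3.14].

## Interface

Orientations are given as a unit quaternion [x, y, z, w].
In Python, from rig import * gives the robot as it stands.
- The arm moves only by the tool send_rows, never from a script. Its argument "steps" is a list that holds one entry, the list of rows, each a list of 6 numbers: the shift along the tool's x, y, z in cm, then the turn, a rotation vector about the tool's x, y, z in units of 6 degrees (1.0 is 6 degrees). In form: [[[x, y, z, wx, wy, wz], ...]]. A call has 1 to 8 rows; each row shifts and turns the pose as measured when the row begins, along the tool's axes as they then stand; what a row does not reach is not made up. A row lasts 1/12 s, in which the tool goes at most 41.7 mm and 7.16 degrees, less where a joint would pass 70% of its speed; a pose out of reach is approached as far as the arm can. A call is refused whole if a number of a shift passes 4.17 or a number of a turn 1, either way. A call with a gripper value outside its range is refused whole. "gripper" is the closure, from 0 (fully open) to 1 (shut), set as the call begins (left out, the last holds). The fingers move at their own pace and stop on an object; "force" is the grip in N (left out, the last holds). Time passes only in rows, so rows that do not move let the fingers close. It gives the time, the measured TCP pose, the force and the opening at its end, in the units of the state.
- get_obs(): the state, without advancing time (a new reading comes with each control period).
- camera(name): name is "scene" or "top" or "wrist"; returns (picture, depth): 480x640x3 uint8, red, green, blue; 480x640 float32, m along the optical axis (not along the pixel's ray), 0 where there is no reading.
- camera_params(name): a dict with "intrinsics" (3x3 intrinsics, pixels), "position" and "attitude" of the camera in the world; the wrist camera has in their place "T_tool_cam" (4x4, takes a point from camera to tool coordinates, whose origin is the TCP and whose axes are the tool frame's). Camera axes: x right, y down, z forward; pixel columns grow to the right and rows downward; lengths in m; the calibration is good to about 2 mm. The wrist camera is an equidistant fisheye: a pixel r from the principal point sees the ray r / f radians off the axis. A picture is of the moment at which its call begins: read the wrist's pose just before it. camera_params takes no time and is no camera call.
- hand_in(): hands the job in, once; it reports no verdict.
The state is a dict: "time": time; "q": joint angles; "joint_velocities": joint speeds; "joint_torque": joint torques, N m; "position": TCP position; "tool_rot": TCP orientation; "ft_force": force on the tool from outside, world axes, zero at the start; "moment": the same for the moment, N m; "grip_width": finger opening in m.
Only numpy, scipy, OpenCV 4.12 (cv2) and the standard library are available. Lean on these libraries where they do the work, as an engineer would, in place of code of your own. Each camera call takes 0.05 s, during which the arm holds its last target.

## Working session

There is one attempt and no reset: what is moved stays moved. The work goes in short steps, Python scripts to look and compute and a tool call to move; the robot and the scene stay as the last step left them, time stands still between calls to the robot, and variables do not carry over. Pictures are saved under pics/ and viewed, and the job is handed in when it is done.

Besides the shell and the picture viewer there is one more tool, called as name(argument=value, ...), one argument or row to a line, values as JSON. send_rows: Moves the arm, as the interface text tells. Its arguments: {"type":"object","properties":{"steps":{"type":"array"},"gripper":{"type":"number"},"force":{"type":"number"}},"required":["steps"]}

```bash
mkdir -p pics; ls
python3 - <<'E'
from rig import *
import cv2
print(get_obs())
for n in ["scene","top"]:
    p,d=camera(n); cv2.imwrite(f"pics/{n}0.png",p[:,:,::-1]); print(n,camera_params(n))
    import numpy as np; np.save(f"pics/{n}0.npy",d)
print(camera_params("wrist"))
E
```

```text
pics
{'time': 0.0, 'q': array([ 1.13951936e+00,  5.28459150e-01,  1.43389764e+00,  2.65098825e-05,
        1.18138227e+00, -1.78523686e-01]), 'joint_velocities': array([-0.00084169, -0.00172241, -0.0014535 , -0.00032406, -0.00212966,
       -0.00015275]), 'joint_torque': array([-4.05590499e-04, -4.40044641e+01, -1.76587307e+01,  6.31407439e-02,
        5.83623501e-02, -1.68936181e-04]), 'position': array([0.15596452, 0.60447824, 0.22157742]), 'tool_rot': array([ 0.08840632,  0.7017029 , -0.08984886,  0.70123074]), 'ft_force': array([ 0.41344475, -0.19958535, -0.75355798]), 'moment': array([ 0.06812353, -0.02722917,  0.04063539]), 'grip_width': 0.08718242283564948}
scene {'intrinsics': array([[433.11782447,   0.        , 323.08518392],
       [  0.        , 433.11782447, 230.5951666 ],
       [  0.        ,   0.        ,   1.        ]]), 'position': array([1.01420328, 0.01541941, 0.5557899 ]), 'attitude': array([ 0.64532969,  0.68750521, -0.23982517, -0.23101964])}
top {'intrinsics': array([[483.95423506,   0.        , 323.21208965],
       [  0.        , 483.95423506, 239.20503222],
       [  0.        ,   0.        ,   1.        ]]), 'position': array([0.45608503, 0.01274517, 0.79564578]), 'attitude': array([-0.69559786,  0.71388655, -0.05779502,  0.05629691])}
{'intrinsics': array([[371.64829954,   0.        , 321.54507101],
       [  0.        , 371.64829954, 236.52478821],
       [  0.        ,   0.        ,   1.        ]]), 'T_tool_cam': array([[-1.14879058e-03, -2.82210926e-01,  9.59351694e-01,
        -1.61497291e-01],
       [ 9.99999312e-01, -5.52781968e-04,  1.03485373e-03,
        -5.58929325e-04],
       [ 2.38265287e-04,  9.59352223e-01,  2.82211367e-01,
        -7.76175113e-02],
       [ 0.00000000e+00,  0.00000000e+00,  0.00000000e+00,
         1.00000000e+00]])}
```

View pics/scene0.png

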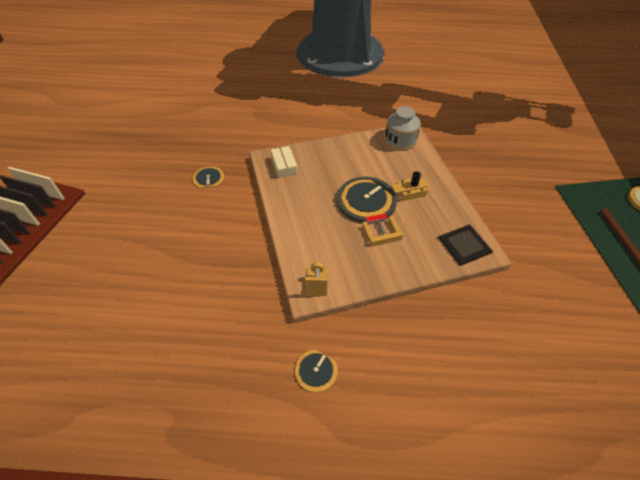

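View pics/top0.png

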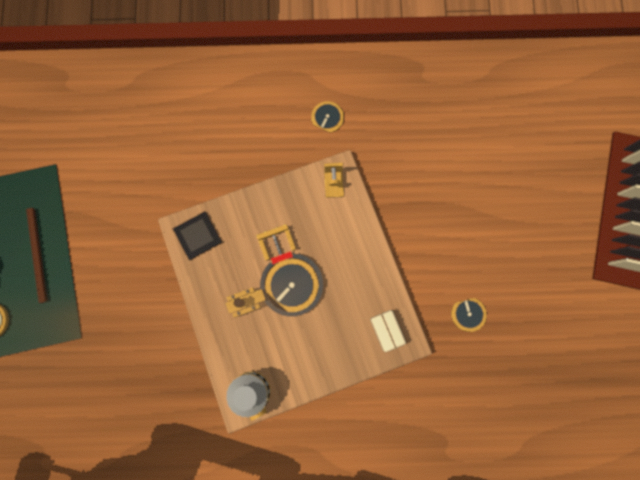

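The lens is the largest of three look-alikes: (292,285) in the cell. The other two are small loose ones at (327,116) and (468,314). Next I measure and crop.

```bash
cat > h.py <<'E'
import numpy as np, cv2
from scipy.spatial.transform import Rotation as R
from rig import *
def ray(name,uv):
    c=camera_params(name);K=c["intrinsics"]
    uv=np.atleast_2d(np.float64(uv))
    d=np.c_[(uv[:,0]-K[0,2])/K[0,0],(uv[:,1]-K[1,2])/K[1,1],np.ones(len(uv))]
    return c["position"],R.from_quat(c["attitude"]).apply(d)
def plane(name,uv,z):
    p,d=ray(name,uv); return p+d*((z-p[2])/d[:,2])[:,None]
def proj(name,X):
    c=camera_params(name);K=c["intrinsics"]
    q=R.from_quat(c["attitude"]).inv().apply(np.atleast_2d(X)-c["position"])
    return np.c_[K[0,0]*q[:,0]/q[:,2]+K[0,2],K[1,1]*q[:,1]/q[:,2]+K[1,2]]
E
python3 - <<'E'
from h import *
p=cv2.imread("pics/top0.png"); d=np.load("pics/top0.npy")
c=p[190:370,190:370]; cv2.imwrite("pics/crop0.png",cv2.resize(c,None,fx=3.3,fy=3.3,interpolation=cv2.INTER_CUBIC))
# board corners
cs=plane("top",[(352,152),(432,353),(229,432),(160,219)],0.018)
print(cs.round(3), np.linalg.norm(np.diff(cs,axis=0),axis=1), cs.mean(0))
# board mask by saturation contour
hsv=cv2.cvtColor(p,cv2.COLOR_BGR2HSV)
print(hsv[300,180],hsv[210,300],hsv[100,200])
red=cv2.inRange(hsv,(0,200,150),(6,255,255))|cv2.inRange(hsv,(175,200,150),(180,255,255))
red[:190]=0;red[370:]=0
n,l,s,ce=cv2.connectedComponentsWithStats(red);print(s,ce)
gold=cv2.inRange(hsv,(15,140,110),(30,255,255))
n,l,s,ce=cv2.connectedComponentsWithStats(gold)
for i in range(1,n):
    if s[i,4]>60: print(s[i],ce[i],plane("top",ce[i],0.026))
    
ys,xs=np.mgrid[0:480,0:640]
E
```

```text
[[ 0.73  -0.043  0.018]
 [ 0.398 -0.156  0.018]
 [ 0.288  0.161  0.018]
 [ 0.623  0.276  0.018]] [0.35097509 0.3359579  0.35440499] [0.50962717 0.05952807 0.018     ]
[ 13 165 175] [ 14 130 185] [ 13 169 171]
[[     0      0    640    480 307119]
 [   272    253     19     10     81]] [[319.5100238  239.49533243]
 [281.49382716 257.19753086]]
[311 101  33  32 351] [327.63247863 116.36752137] [[ 0.79039283 -0.00338421  0.026     ]]
[323 162  22  36 633] [333.39020537 180.15165877] [[ 0.67936057 -0.00980812  0.026     ]]
[256 224  40  37 521] [274.21880998 238.64107486] [[0.58443271 0.08837891 0.026     ]]
[265 258  54  54 697] [292.92539455 282.67431851] [[0.51279268 0.0593672  0.026     ]]
[225 287  40  32 721] [244.59916782 301.50208044] [[0.48510233 0.1360809  0.026     ]]
[451 297  36  36 398] [468.39698492 315.84422111] [[ 0.45361659 -0.21534052  0.026     ]]
[  0 306   7  28 116] [  2.67241379 319.50862069] [[0.46690689 0.5154953  0.026     ]]
[249 410  18  12  73] [257.43835616 415.71232877] [[0.31215846 0.11653124 0.026     ]]
```

View pics/crop0.png

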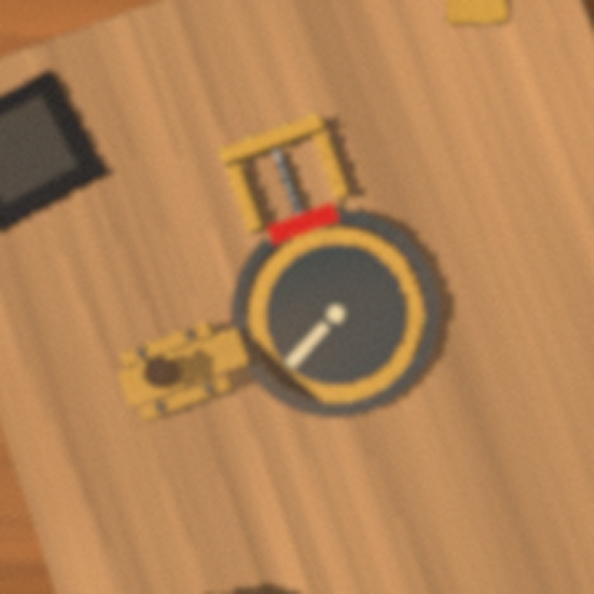

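Run:
```python
from h import *
p=cv2.imread("pics/top0.png"); hsv=cv2.cvtColor(p,cv2.COLOR_BGR2HSV)
# glass: dark region ellipse fit by gold outer ring
m=cv2.inRange(hsv,(15,140,110),(30,255,255)); m2=np.zeros_like(m); m2[262:315,262:322]=m[262:315,262:322]
# glass = pixels inside ring
c=plane("top",[(291.5,285.2)],0.029)[0]; e=plane("top",[(277.9,300)],0.029)[0]
print("c",c,"line ang",np.degrees(np.arctan2(*(e-c)[1::-1])),np.linalg.norm(e-c))
iv=cv2.inRange(hsv,(15,20,150),(35,130,255)); iv[:270]=0;iv[312:]=0;iv[:,:265]=0;iv[:,315:]=0
pts=cv2.findNonZero(iv)[:,0,:]; P=plane("top",pts,0.029)
l=cv2.fitLine(P[:,:2].astype(np.float32),cv2.DIST_L2,0,0,0).ravel();print(len(pts),l,np.degrees(np.arctan2(l[1],l[0])))
# fit the outer cell circle? red bar & end block -> jig x direction
r=plane("top",[(281.5,257.2)],0.024)[0]; print("bar",r, "from c",r-c, np.degrees(np.arctan2(*(r-c)[1::-1])))
# corners from scene camera
s=plane("scene",[(366.5,196.5)],0.029);print("scene c (dot guess)",s)
k=plane("top",[(162/3.3+190,373/3.3+190)],0.0615);print("knob top",k,(k-c),np.degrees(np.arctan2(k[0,1]-c[1],k[0,0]-c[0])))
for n,q in [("top",(292,285))]: pass
ps=cv2.imread("pics/scene0.png"); cv2.imwrite("pics/crop1.png",cv2.resize(ps[150:260,310:450],None,fx=5,fy=5,interpolation=cv2.INTER_CUBIC))
o=get_obs(); print(R.from_quat(o["tool_rot"]).as_matrix().round(3))
```

```text
c [0.50864414 0.06150093 0.029     ] line ang 136.19648807429542 0.03140930930103664
127 [ 0.45960727 -0.88812226  0.49495867  0.07206889] -62.638226
bar [0.5542603  0.07717966 0.024     ] from c [ 0.04561616  0.01567873 -0.005     ] 18.968353719254832
scene c (dot guess) [[0.51173966 0.06199124 0.029     ]]
knob top [[0.48169629 0.13867676 0.0615    ]] [[-0.02694784  0.07717583  0.0325    ]] 109.24790706364013
[[-0.001  0.25   0.968]
 [-0.002  0.968 -0.25 ]
 [-1.    -0.002 -0.   ]]
```

View pics/crop1.png

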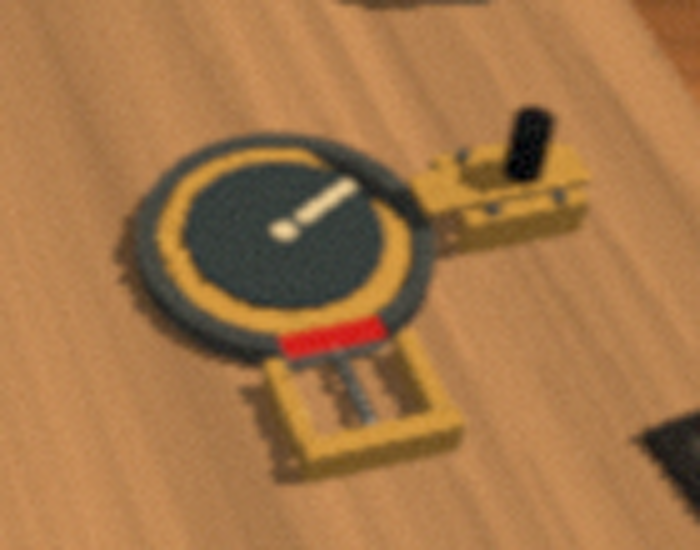

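send_rows(
  steps=[
    [[0,-2.2,2.4,0,0,0],[0,-2.2,2.4,0,0,0],[0,-2.2,2.4,0,0,0],[0,-2.2,2.4,0,0,0],[0,-2.2,2.4,0,0,0],[0,-2.2,2.4,0,0,0],[0,-2.2,2.4,0,0,0],[0,-2.2,2.4,0,0,0]],
  ],
  gripper=0.65,
  force=20,
)

```text
time: 0.77
position: [0.2982, 0.3823, 0.2176]
tool_rot: [0.084, 0.703, -0.086, 0.701]
ft_force: [0.3, 0.5, -0.5]
grip_width: 0.0418
```

send_rows(
  steps=[
    [[0,-2.2,2.4,0,0,0],[0,-2.2,2.4,0,0,0],[0,-2.2,2.4,0,0,0],[0,-2.2,2.4,0,0,0],[0,-2.2,2.4,0,0,0],[0,-2.2,2.4,0,0,0],[0,-2.2,2.4,0,0,0],[0,-2.2,2.4,0,0,0]],
  ],
)

```text
time: 1.43
position: [0.4457, 0.1532, 0.2158]
tool_rot: [0.083, 0.705, -0.086, 0.699]
ft_force: [0.2, 0.2, -0.1]
grip_width: 0.0305
```

send_rows(
  steps=[
    [[1.6,-1.85,2.1,0,0,0],[1.6,-1.85,2.1,0,0,0],[1.6,-1.85,2.1,0,0,0],[1.6,-1.85,2.1,0,0,0],[0,0,0,0,0,0],[0,0,0,0,0,0]],
  ],
)

```text
time: 1.93
position: [0.5173, 0.0497, 0.1489]
tool_rot: [0.086, 0.702, -0.089, 0.701]
ft_force: [-0.6, -0.2, -0.3]
grip_width: 0.0305
```

```bash
cat >> h.py <<'E'
def wplane(o,uv,z):
    c=camera_params("wrist");K=c["intrinsics"];T=c["T_tool_cam"]
    uv=np.atleast_2d(np.float64(uv)); a=(uv-[K[0,2],K[1,2]])/K[0,0]; r=np.linalg.norm(a,axis=1)+1e-9
    d=np.c_[a*(np.sin(r)/r)[:,None],np.cos(r)]
    Rt=R.from_quat(o["tool_rot"]); p=o["position"]+Rt.apply(T[:3,3]); d=Rt.apply(d@T[:3,:3].T)
    return p+d*((z-p[2])/d[:,2])[:,None]
def rel(o,target):
    Rt=R.from_quat(o["tool_rot"]); return Rt.inv().apply(np.array(target)-o["position"])*100
def look(n,tag):
    o=get_obs(); p,d=camera(n); cv2.imwrite(f"pics/{tag}.png",p[:,:,::-1]); return o,p[:,:,::-1].copy()
E
python3 - <<'E'
from h import *
o,p=look("wrist","w1"); M=R.from_quat(o["tool_rot"]).as_matrix()
print(o["time"],o["position"],M.round(3),o["ft_force"],o["grip_width"])
E
```

```text
1.9333 [0.51733274 0.0496614  0.1489182 ] [[-0.003  0.246  0.969]
 [-0.004  0.969 -0.246]
 [-1.    -0.004 -0.002]] [-0.62184496 -0.17399708 -0.26918197] 0.030515613001415802
```

View pics/w1.png

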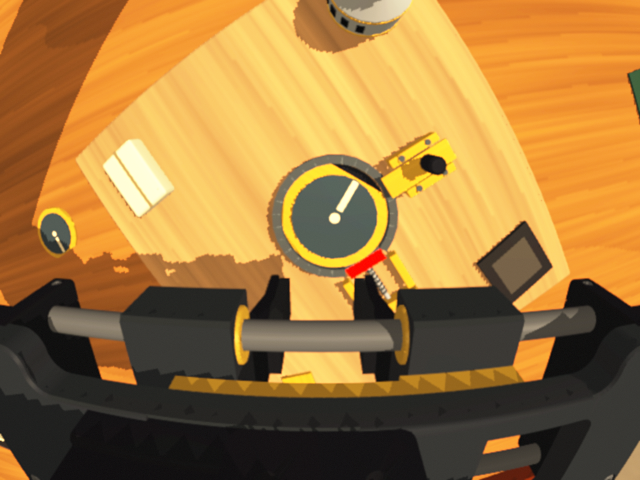

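The wrist picture shows the lens at (334,218), its line ending at (354,184), the red bar at (366,263) and the knob at (433,163).

Run:
```python
from h import *
o=get_obs()
c=wplane(o,(334.5,218),.029)[0];e=wplane(o,(354.5,183),.029)[0];b=wplane(o,(366,263),.024)[0];k=wplane(o,(433,160),.0615)[0]
a=lambda v:np.degrees(np.arctan2(v[1],v[0]))
print(c,e,b,k);print("line",a(e-c),"bar",a(b-c),"knob",a(k-c)-90,np.linalg.norm((k-c)[:2]),np.linalg.norm((b-c)[:2]))
print(rel(o,[.5095,.0615,.05]))
```

```text
[0.5101744  0.06119709 0.029     ] [0.4871129  0.08260869 0.029     ] [0.55477113 0.07735057 0.024     ] [0.47868601 0.13783424 0.0615    ]
line 137.1246399154717 bar 19.91101155767024 knob 22.336604206743473 0.08285391772909981 0.04743209053665464
[ 9.89912759  0.98772777 -1.05945026]
```

send_rows(
  steps=[
    [[2.5,0.5,-0.5,0,0,0],[2.5,0.5,-0.5,0,0,0],[2.5,0,0,0,0,0],[2.5,0,0,0,0,0],[0,0,0,0,0,0],[0,0,0,0,0,0]],
  ],
)

```text
time: 2.48
position: [0.5105, 0.0669, 0.0506]
tool_rot: [0.084, 0.7, -0.086, 0.704]
ft_force: [0.5, 0.5, 0.2]
grip_width: 0.0306
```

Run:
```python
from h import *
o=get_obs();M=R.from_quat(o["tool_rot"]).as_matrix()
print(o["position"],M.round(3),o["ft_force"],rel(o,[.51,.0613,.029]))
```

```text
[0.5105414  0.06692539 0.05062428] [[ 0.006  0.239  0.971]
 [-0.004  0.971 -0.239]
 [-1.    -0.003  0.007]] [0.45005194 0.53877746 0.24316927] [ 2.16438111 -0.55351042  0.06750248]
```

send_rows(
  steps=[
    [[0.6,-0.3,0.05,0,0,0],[0.6,-0.3,0.05,0,0,0],[0,0,0,0,0,0],[0,0,0,0,0,0]],
  ],
)

```text
time: 2.82
position: [0.512, 0.0617, 0.0423]
tool_rot: [0.083, 0.697, -0.085, 0.707]
ft_force: [-0.2, -0.3, -0.8]
grip_width: 0.0304
```

send_rows(
  steps=[
    [[0.3,0,0,0,0,0],[0,0,0,0,0,0],[0,0,0,0,0,0]],
  ],
)

```text
time: 3.07
position: [0.5136, 0.0612, 0.0409]
tool_rot: [0.083, 0.696, -0.086, 0.708]
ft_force: [0.6, 1.0, 0.2]
grip_width: 0.0304
```

Run:
```python
from h import *
o=get_obs();M=R.from_quat(o["tool_rot"]).as_matrix()
print(o["position"],M.round(3),o["ft_force"],rel(o,[.51,.0613,.029]))
```

```text
[0.51355509 0.06120615 0.04091691] [[ 0.017  0.237  0.971]
 [-0.005  0.971 -0.237]
 [-1.    -0.001  0.018]] [0.55536253 1.031883   0.23027478] [ 1.18541915 -0.07420949 -0.36861506]
```

```bash
cat >> h.py <<'E'
def st(target=None,yaw=None):
    o=get_obs();Rt=R.from_quat(o["tool_rot"]);M=Rt.as_matrix()
    y=np.degrees(np.arctan2(M[1,1],M[0,1]))
    w=np.radians(y if yaw is None else yaw)
    D=np.array([[0,np.cos(w),np.sin(w)],[0,np.sin(w),-np.cos(w)],[-1,0,0]])
    rv=R.from_matrix(M.T@D).as_rotvec()/np.radians(6)
    print("t",round(o["time"],2),"pos",o["position"].round(4),"yaw",round(y,2),"rotcorr",rv.round(3),"F",o["ft_force"].round(2),"Mz",o["moment"].round(3),"q",o["q"].round(2),"w",round(o["grip_width"],4))
    if target is not None: print("rel cm",rel(o,target).round(3))
    return o
E
python3 -c "
from h import *
st([.51,.0613,.029])"
```

```text
t 3.07 pos [0.5136 0.0612 0.0409] yaw 76.27 rotcorr [0.    0.169 0.008] F [0.56 1.03 0.23] Mz [-0.01   0.027  0.026] q [-0.1   0.68  1.85 -0.01  0.59 -1.42] w 0.0304
rel cm [ 1.185 -0.074 -0.369]
```

send_rows(
  steps=[
    [[0,0,0,0,0,0]],
  ],
)

```text
time: 3.15
position: [0.5137, 0.0611, 0.0411]
tool_rot: [0.083, 0.696, -0.086, 0.708]
ft_force: [-0.3, 0.6, -0.1]
grip_width: 0.0304
```

```bash
python3 -c "
from h import *
st([.51,.0613,.029])"
```

```text
t 3.15 pos [0.5137 0.0611 0.0411] yaw 76.27 rotcorr [0.    0.174 0.008] F [-0.25  0.65 -0.12] Mz [-0.036  0.027  0.022] q [-0.1   0.68  1.85 -0.01  0.59 -1.42] w 0.0304
rel cm [ 1.208 -0.072 -0.39 ]
```

send_rows(
  steps=[
    [[0,0,0,0,0,0]],
  ],
)

```text
time: 3.23
position: [0.5139, 0.0611, 0.0413]
tool_rot: [0.084, 0.696, -0.086, 0.708]
ft_force: [0.4, -0.1, -0.2]
grip_width: 0.0308
```

```bash
python3 -c "
from h import *
st([.51,.0613,.029])"
```

```text
t 3.23 pos [0.5139 0.0611 0.0413] yaw 76.25 rotcorr [0.    0.177 0.007] F [ 0.38 -0.1  -0.24] Mz [ 0.003 -0.042 -0.053] q [-0.1   0.68  1.85 -0.01  0.59 -1.42] w 0.0308
rel cm [ 1.226 -0.068 -0.408]
```

send_rows(
  steps=[
    [[0.3,-0.05,-0.3,0,0.12,0],[0.2,0,-0.15,0,0.1,0]],
  ],
)

```text
time: 3.4
position: [0.5093, 0.0617, 0.0365]
tool_rot: [0.085, 0.704, -0.085, 0.7]
ft_force: [-0.8, 0.8, -0.3]
grip_width: 0.0304
```

```bash
python3 -c "
from h import *
st([.51,.0613,.029])"
```

```text
t 3.4 pos [0.5093 0.0617 0.0365] yaw 76.26 rotcorr [-0.    -0.049  0.006] F [-0.77  0.81 -0.28] Mz [-0.016 -0.031  0.017] q [-0.1   0.69  1.85  0.    0.61 -1.43] w 0.0304
rel cm [ 0.749 -0.022  0.079]
```

send_rows(
  steps=[
    [[0,0,0,0,0,0]],
  ],
)

```text
time: 3.48
position: [0.5092, 0.0617, 0.0361]
tool_rot: [0.085, 0.704, -0.085, 0.7]
ft_force: [0.1, -0.4, 0.5]
grip_width: 0.0304
```

```bash
python3 -c "
from h import *
st([.51,.0613,.029])"
```

```text
t 3.48 pos [0.5092 0.0617 0.0361] yaw 76.26 rotcorr [-0.    -0.059  0.006] F [ 0.09 -0.39  0.45] Mz [-0.023  0.041  0.035] q [-0.1   0.69  1.85  0.    0.61 -1.43] w 0.0304
rel cm [ 0.708 -0.019  0.091]
```

send_rows(
  steps=[
    [[0.2,0,0.05,0,-0.05,0],[0.1,0,0.02,0,0,0],[0,0,0,0,0,0],[0,0,0,0,0,0]],
  ],
)

```text
time: 3.82
position: [0.5096, 0.0615, 0.0321]
tool_rot: [0.084, 0.703, -0.085, 0.701]
ft_force: [-0.2, 0.3, 0.1]
grip_width: 0.0304
```

```bash
python3 -c "
from h import *
st([.51,.0613,.029])"
```

```text
t 3.82 pos [0.5096 0.0615 0.0321] yaw 76.25 rotcorr [-0.    -0.017  0.008] F [-0.22  0.3   0.09] Mz [ 0.024 -0.013 -0.043] q [-0.1   0.69  1.85 -0.    0.6  -1.43] w 0.0304
rel cm [ 0.313 -0.012  0.041]
```

send_rows(
  steps=[
    [[0.05,0,0,0,0,0],[0.05,0,0,0,0,0]],
  ],
)

```text
time: 3.98
position: [0.5096, 0.0615, 0.0311]
tool_rot: [0.084, 0.703, -0.085, 0.701]
ft_force: [0.2, -1.0, -0.7]
grip_width: 0.03
```

```bash
python3 -c "
from h import *
st([.51,.0613,.029])"
```

```text
t 3.98 pos [0.5096 0.0615 0.0311] yaw 76.25 rotcorr [-0.    -0.017  0.008] F [ 0.18 -1.05 -0.7 ] Mz [-0.051  0.027 -0.038] q [-0.1   0.7   1.85 -0.    0.6  -1.43] w 0.03
rel cm [ 0.209 -0.014  0.041]
```

send_rows(
  steps=[
    [[0.05,0,0.02,0,0,0],[0.05,0,0.02,0,0,0]],
  ],
)

```text
time: 4.15
position: [0.5101, 0.0614, 0.0301]
tool_rot: [0.084, 0.703, -0.085, 0.701]
ft_force: [0.7, -0.7, 0.7]
grip_width: 0.0306
```

send_rows(
  steps=[
    [[0.03,0,0,0,0,0]],
  ],
)

```text
time: 4.23
position: [0.5101, 0.0614, 0.0297]
tool_rot: [0.084, 0.703, -0.085, 0.701]
ft_force: [-0.2, -0.2, -0.2]
grip_width: 0.0304
```

send_rows(
  steps=[
    [[0.03,0,0,0,0,0]],
  ],
)

```text
time: 4.32
position: [0.5102, 0.0615, 0.0294]
tool_rot: [0.084, 0.703, -0.085, 0.701]
ft_force: [0.4, -0.3, 1.5]
grip_width: 0.0308
```

send_rows(
  steps=[
    [[0.03,0,0,0,0,0]],
  ],
)

```text
time: 4.4
position: [0.5101, 0.0614, 0.0293]
tool_rot: [0.084, 0.703, -0.085, 0.701]
ft_force: [-0.2, 0.2, 4.2]
grip_width: 0.0301
```

send_rows(
  steps=[
    [[0.03,0,0,0,0,0]],
  ],
)

```text
time: 4.48
position: [0.5101, 0.0615, 0.0293]
tool_rot: [0.084, 0.703, -0.085, 0.702]
ft_force: [-0.9, -0.3, 4.9]
grip_width: 0.0304
```

send_rows(
  steps=[
    [[0.03,0,0,0,0,0]],
  ],
)

```text
time: 4.57
position: [0.5102, 0.0615, 0.0293]
tool_rot: [0.084, 0.702, -0.085, 0.702]
ft_force: [-0.4, 0.2, 4.3]
grip_width: 0.0302
```

send_rows(
  steps=[
    [[0,0,0,0,0,0]],
  ],
)

```text
time: 4.65
position: [0.5102, 0.0614, 0.0294]
tool_rot: [0.084, 0.702, -0.085, 0.702]
ft_force: [-0.2, -0.6, -0.6]
grip_width: 0.0303
```

send_rows(
  steps=[
    [[0.05,0,0,0,0,0],[0.07,0,0,0,0,0],[0.07,0,0,0.4,0,0]],
  ],
)

```text
time: 4.9
position: [0.5102, 0.0615, 0.0288]
tool_rot: [0.099, 0.7, -0.099, 0.7]
ft_force: [-1.4, 0.8, 9.9]
grip_width: 0.0303
```

```bash
python3 -c "
from h import *
st([.51,.0613,.029])"
```

```text
t 4.9 pos [0.5102 0.0615 0.0288] yaw 73.88 rotcorr [-0.    -0.003  0.008] F [-1.41  0.79  9.91] Mz [0.087 0.326 0.217] q [-0.1   0.7   1.85 -0.    0.59 -1.39] w 0.0303
rel cm [-0.023 -0.023 -0.014]
```

send_rows(
  steps=[
    [[0.07,0,0,0.5,0,0],[0.07,0,0,0.5,0,0]],
  ],
)

```text
time: 5.07
position: [0.5102, 0.0615, 0.0288]
tool_rot: [0.136, 0.694, -0.137, 0.694]
ft_force: [-2.3, -0.3, 8.7]
grip_width: 0.0304
```

```bash
python3 -c "
from h import *
st([.51,.0613,.029])"
```

```text
t 5.07 pos [0.5102 0.0615 0.0288] yaw 67.71 rotcorr [0.    0.004 0.01 ] F [-2.28 -0.33  8.65] Mz [0.037 0.302 0.115] q [-0.1   0.7   1.85 -0.    0.59 -1.28] w 0.0304
rel cm [-0.022 -0.027 -0.011]
```

send_rows(
  steps=[
    [[0.08,0,0,0.5,0,0],[0.08,0,0,0.5,0,0],[0.08,0,0,0.5,0,0]],
  ],
)

```text
time: 5.32
position: [0.5102, 0.0616, 0.0288]
tool_rot: [0.192, 0.68, -0.193, 0.681]
ft_force: [-1.3, -0.2, 9.4]
grip_width: 0.03
```

Run:
```python
from h import *
st([.51,.0613,.029]); o,p=look("wrist","w2"); cv2.imwrite("pics/w2c.png",cv2.resize(p[100:340,180:500],None,fx=2.4,fy=2.4))
```

```text
t 5.32 pos [0.5102 0.0616 0.0288] yaw 58.42 rotcorr [0.    0.019 0.009] F [-1.34 -0.2   9.42] Mz [-0.064  0.336  0.118] q [-0.1   0.7   1.85 -0.    0.59 -1.11] w 0.03
rel cm [-0.023 -0.033 -0.005]
```

View pics/w2c.png

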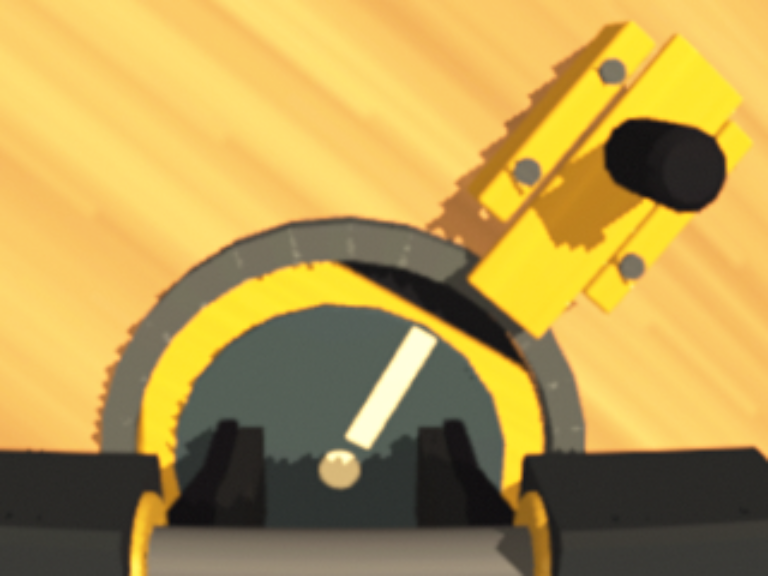

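The line still points up-right between the fingers, at crop (340,469) to (424,333). I'll measure the grip ratio and carry on.

```bash
cat >> h.py <<'E'
def lineang(o,a,b):
    P=wplane(o,[a,b],.029); v=P[1]-P[0]; return P.round(4),np.degrees(np.arctan2(v[1],v[0]))
E
python3 - <<'E'
from h import *
o=st(); print(lineang(o,(180+340/2.4,100+469/2.4),(180+424/2.4,100+333/2.4)))
E
```

```text
t 5.37 pos [0.5102 0.0615 0.0287] yaw 58.29 rotcorr [0.    0.019 0.01 ] F [-1.5  -0.85  9.49] Mz [-0.049  0.292  0.047] q [-0.1   0.7   1.85 -0.    0.59 -1.11] w 0.0302
(array([[0.5094, 0.0616, 0.029 ],
       [0.4937, 0.09  , 0.029 ]]), np.float64(118.9799444433104))
```

send_rows(
  steps=[
    [[0.08,0,0,0.7,0,0],[0.08,-0.01,0,0.7,0,0],[0.08,-0.01,0,0.7,0,0],[0.08,-0.01,0,0.7,0,0]],
  ],
)

```text
time: 5.7
position: [0.5103, 0.0613, 0.0288]
tool_rot: [0.293, 0.642, -0.294, 0.645]
ft_force: [-1.6, 0.9, 8.6]
grip_width: 0.0302
```

```bash
python3 -c "
from h import *
st([.51,.0613,.029])"
```

```text
t 5.7 pos [0.5103 0.0613 0.0288] yaw 40.97 rotcorr [-0.     0.042 -0.006] F [-1.63  0.94  8.64] Mz [-0.005  0.309  0.13 ] q [-0.1   0.7   1.85 -0.    0.58 -0.81] w 0.0302
rel cm [-0.021 -0.022 -0.017]
```

send_rows(
  steps=[
    [[0.09,0,0,0.7,0.02,0],[0.09,0,0,0.7,0.02,0],[0.09,0,0,0.7,0.01,0],[0.09,0,0,0.7,0,0]],
  ],
)

```text
time: 6.03
position: [0.5103, 0.0613, 0.0287]
tool_rot: [0.388, 0.591, -0.387, 0.592]
ft_force: [-1.8, -0.1, 10.7]
grip_width: 0.0306
```

```bash
python3 -c "
from h import *
st([.51,.0613,.029])"
```

```text
t 6.03 pos [0.5103 0.0613 0.0287] yaw 23.58 rotcorr [-0.     0.005 -0.016] F [-1.84 -0.12 10.7 ] Mz [-0.081  0.423  0.131] q [-0.1   0.7   1.85  0.    0.59 -0.51] w 0.0306
rel cm [-0.031 -0.026 -0.01 ]
```

send_rows(
  steps=[
    [[0.09,0,0,0.7,0.01,0],[0.09,0,0,0.7,0.01,0],[0.09,0,0,0.7,0.01,0],[0.09,0,0,0.7,0,0]],
  ],
)

```text
time: 6.37
position: [0.5104, 0.061, 0.0287]
tool_rot: [0.473, 0.526, -0.471, 0.527]
ft_force: [-0.8, -2.1, 10.0]
grip_width: 0.0305
```

Run:
```python
from h import *
st([.51,.0613,.029]); o,p=look("wrist","w3"); cv2.imwrite("pics/w3c.png",cv2.resize(p[100:340,180:500],None,fx=2.4,fy=2.4))
```

```text
t 6.37 pos [0.5104 0.061  0.0287] yaw 6.2 rotcorr [ 0.    -0.011 -0.026] F [-0.82 -2.09  9.95] Mz [-0.477  0.332  0.128] q [-0.1   0.7   1.85  0.    0.58 -0.21] w 0.0305
rel cm [-0.028 -0.04  -0.034]
```

View pics/w3c.png

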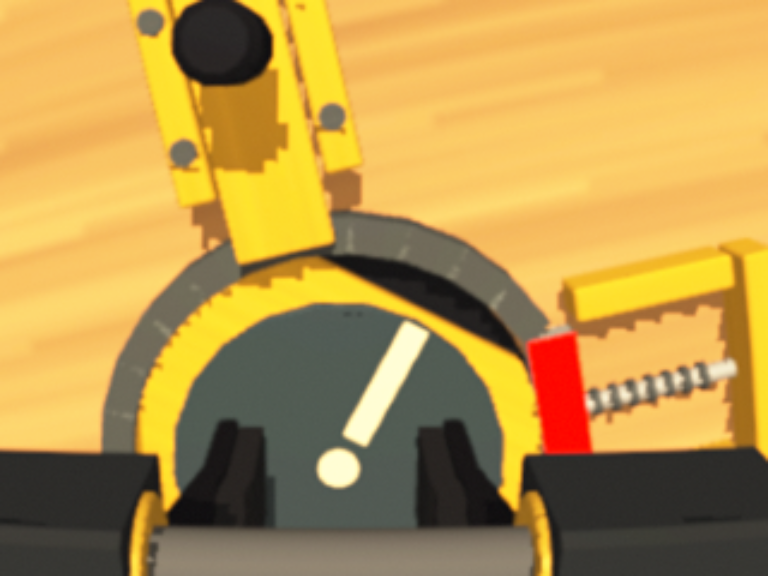

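The lens turns without slipping: line at crop (340,467) to (414,327), red bar at (562,395).

send_rows(
  steps=[
    [[0.09,0,0,0.7,0,-0.01],[0.09,0,0,0.7,0,-0.01],[0.09,0,0,0.7,0,-0.01],[0.09,0,0,0.7,0,-0.01]],
  ],
)

```text
time: 6.75
position: [0.5115, 0.0594, 0.0287]
tool_rot: [0.546, 0.448, -0.546, 0.45]
ft_force: [-1.4, -1.5, 9.8]
grip_width: 0.0305
```

send_rows(
  steps=[
    [[0.09,0,0,0.7,0,0],[0.09,0,0,0.7,0,0],[0.09,0,0,0.5,0,0]],
  ],
)

```text
time: 7.0
position: [0.5117, 0.0581, 0.0287]
tool_rot: [-0.589, -0.389, 0.59, -0.392]
ft_force: [-2.9, -1.2, 10.7]
grip_width: 0.0303
```

Run:
```python
from h import *
st([.51,.0613,.029]); o,p=look("wrist","w4"); cv2.imwrite("pics/w4c.png",cv2.resize(p[100:340,180:500],None,fx=2.4,fy=2.4))
```

```text
t 7.0 pos [0.5117 0.0581 0.0287] yaw -22.98 rotcorr [-0.    0.03 -0.04] F [-2.86 -1.24 10.74] Mz [-0.454  0.583  0.086] q [-0.1   0.7   1.85 -0.01  0.59  0.31] w 0.0303
rel cm [-0.03  -0.278 -0.233]
```

View pics/w4c.png

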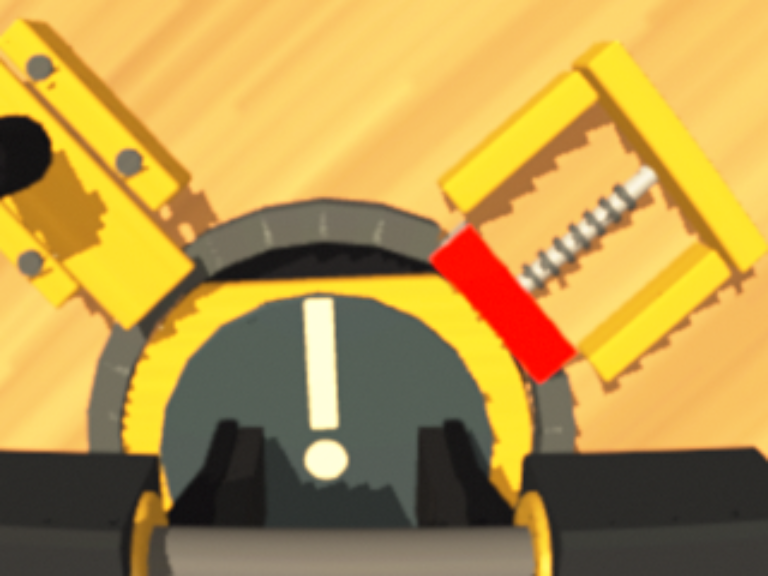

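Run:
```python
from h import *
o=st(); f=lambda x,y:(180+x/2.4,100+y/2.4)
print(lineang(o,f(326,460),f(318,300)))
P=wplane(o,[f(452,245),f(557,368)],.024);v=P[0]-P[1];print(P,np.degrees(np.arctan2(v[1],v[0]))-90, np.linalg.norm(v))
```

```text
t 7.05 pos [0.5117 0.058  0.0287] yaw -23.08 rotcorr [-0.     0.03  -0.041] F [-1.69 -3.11 10.11] Mz [-0.476  0.561  0.088] q [-0.1   0.7   1.85 -0.01  0.59  0.31] w 0.0304
(array([[0.51  , 0.0613, 0.029 ],
       [0.5216, 0.092 , 0.029 ]]), np.float64(69.23576494364744))
[[0.54878039 0.09074297 0.024     ]
 [0.55953296 0.05907511 0.024     ]] 18.75451421063039 0.03344354975415501
```

send_rows(
  steps=[
    [[-0.15,0,0,0,0,0],[-0.15,-0.14,-0.12,0,0.03,-0.03],[0,-0.14,-0.12,0,0,0],[0,0,0,0,0,0]],
  ],
)

```text
time: 7.38
position: [0.5102, 0.0614, 0.0319]
tool_rot: [0.591, 0.389, -0.59, 0.39]
ft_force: [-0.3, -0.3, -0.8]
grip_width: 0.0307
```

```bash
python3 -c "
from h import *
st([.51,.0613,.029])"
```

```text
t 7.38 pos [0.5102 0.0614 0.0319] yaw -23.12 rotcorr [ 0.    -0.005 -0.017] F [-0.33 -0.26 -0.77] Mz [-0.048  0.038  0.057] q [-0.1   0.7   1.85  0.    0.59  0.31] w 0.0307
rel cm [ 0.288 -0.019  0.014]
```

send_rows(
  steps=[
    [[0.12,0,0,0,0,-0.02],[0.05,0,0,0,0,0],[0.05,0,0,0,0,0],[0.05,0,0,0,0,0]],
  ],
)

```text
time: 7.72
position: [0.5101, 0.0617, 0.0289]
tool_rot: [-0.59, -0.39, 0.59, -0.39]
ft_force: [-1.5, -0.9, 10.4]
grip_width: 0.0307
```

send_rows(
  steps=[
    [[0.05,0,0,0,0,0]],
  ],
)

```text
time: 7.8
position: [0.5101, 0.0617, 0.0289]
tool_rot: [-0.59, -0.39, 0.59, -0.39]
ft_force: [-1.7, -0.5, 8.2]
grip_width: 0.0307
```

send_rows(
  steps=[
    [[0.08,0,0,0,0,0]],
  ],
)

```text
time: 7.88
position: [0.5101, 0.0617, 0.0288]
tool_rot: [-0.59, -0.39, 0.59, -0.39]
ft_force: [-1.4, -0.1, 11.5]
grip_width: 0.0304
```

```bash
python3 -c "
from h import *
st([.51,.0613,.029])"
```

```text
t 7.88 pos [0.5101 0.0617 0.0288] yaw -23.05 rotcorr [-0.    -0.003  0.009] F [-1.41 -0.09 11.48] Mz [-0.138  0.415 -0.004] q [-0.1   0.7   1.85  0.    0.59  0.3 ] w 0.0304
rel cm [-0.02   0.009  0.038]
```

send_rows(
  steps=[
    [[0.09,0,0,0.5,0,0],[0.09,0,0,0.5,0,0]],
  ],
)

```text
time: 8.05
position: [0.5105, 0.0617, 0.0287]
tool_rot: [0.61, 0.358, -0.609, 0.358]
ft_force: [-1.7, -0.5, 9.9]
grip_width: 0.0304
```

```bash
python3 -c "
from h import *
st([.51,.0613,.029])"
```

```text
t 8.05 pos [0.5105 0.0617 0.0287] yaw -29.14 rotcorr [ 0.    -0.005 -0.005] F [-1.69 -0.46  9.9 ] Mz [-0.124  0.422  0.133] q [-0.1   0.7   1.85  0.    0.59  0.41] w 0.0304
rel cm [-0.026 -0.022  0.058]
```

send_rows(
  steps=[
    [[0.09,0,0.01,0.5,0,0],[0.09,0,0.01,0.5,0,0]],
  ],
)

```text
time: 8.22
position: [0.5106, 0.0614, 0.0287]
tool_rot: [0.628, 0.324, -0.628, 0.325]
ft_force: [-1.9, -1.2, 9.7]
grip_width: 0.0307
```

Run:
```python
from h import *
st([.51,.0613,.029]); o,p=look("wrist","w5"); cv2.imwrite("pics/w5c.png",cv2.resize(p[100:340,180:500],None,fx=2.4,fy=2.4))
```

```text
t 8.22 pos [0.5106 0.0614 0.0287] yaw -35.29 rotcorr [ 0.    -0.003 -0.017] F [-1.86 -1.22  9.68] Mz [-0.216  0.489  0.118] q [-0.1   0.7   1.85 -0.    0.59  0.52] w 0.0307
rel cm [-0.025 -0.045  0.038]
```

View pics/w5c.png

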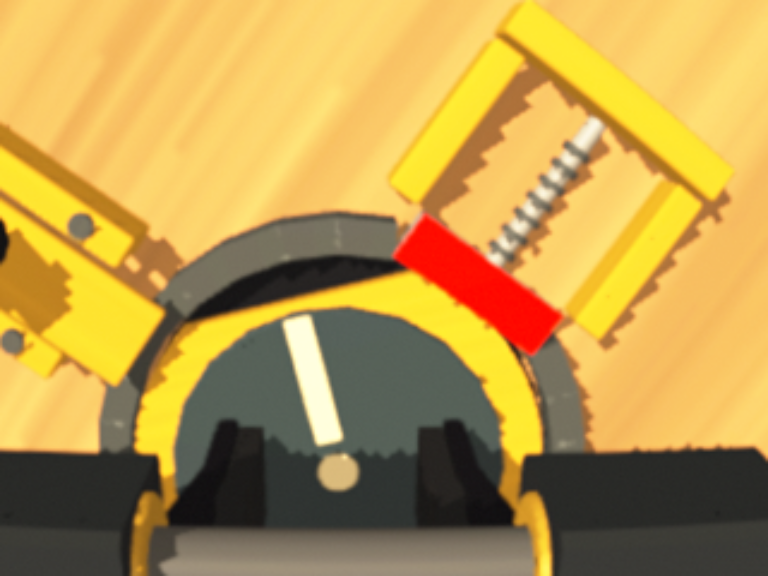

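The line reads about 70° again, so the fingers slid on the glass. I'll press harder, still well below 18 N.

send_rows(
  steps=[
    [[0.11,-0.02,0.02,0,0,-0.01]],
  ],
)

```text
time: 8.35
position: [0.5106, 0.0613, 0.0287]
tool_rot: [0.629, 0.324, -0.628, 0.325]
ft_force: [-0.3, 1.1, 12.3]
grip_width: 0.0302
```

send_rows(
  steps=[
    [[0.125,-0.01,0.02,0.3,0,0]],
  ],
)

```text
time: 8.43
position: [0.5106, 0.0612, 0.0286]
tool_rot: [0.634, 0.314, -0.633, 0.315]
ft_force: [-1.4, 0.8, 12.7]
grip_width: 0.0305
```

send_rows(
  steps=[
    [[0.125,-0.01,0.02,0.4,0,0],[0.125,-0.01,0.02,0.4,0,0]],
  ],
)

```text
time: 8.6
position: [0.5105, 0.061, 0.0285]
tool_rot: [0.647, 0.286, -0.645, 0.288]
ft_force: [-2.0, 0.4, 12.9]
grip_width: 0.0302
```

Run:
```python
from h import *
st([.51,.0613,.029]); o,p=look("wrist","w6"); cv2.imwrite("pics/w6c.png",cv2.resize(p[100:340,180:500],None,fx=2.4,fy=2.4))
```

```text
t 8.6 pos [0.5105 0.061  0.0285] yaw -42.09 rotcorr [ 0.    -0.018 -0.035] F [-2.03  0.44 12.9 ] Mz [-0.063  0.547  0.202] q [-0.1   0.7   1.85 -0.    0.58  0.64] w 0.0302
rel cm [-0.05 -0.06  0.01]
```

View pics/w6c.png

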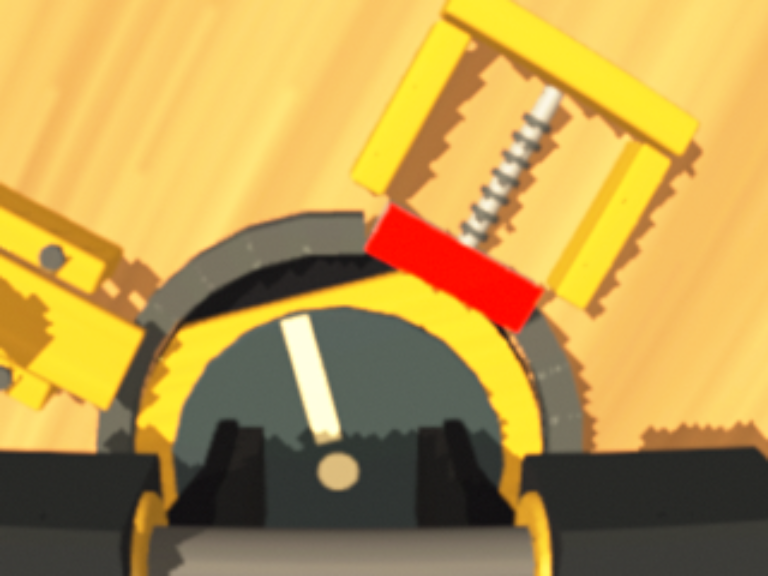

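The lens turns with the tool again at 13 N.

send_rows(
  steps=[
    [[0.12,-0.03,0.01,0.4,-0.01,-0.02],[0.12,-0.03,0.01,0.4,-0.01,-0.02],[0.12,-0.03,0.01,0.4,0,-0.01]],
  ],
)

```text
time: 8.9
position: [0.5104, 0.0611, 0.0286]
tool_rot: [0.664, 0.245, -0.663, 0.245]
ft_force: [-1.5, -1.8, 11.9]
grip_width: 0.0303
```

Run:
```python
from h import *
st([.51,.0613,.029])
```

```text
t 8.9 pos [0.5104 0.0611 0.0286] yaw -49.48 rotcorr [ 0.    -0.011 -0.012] F [-1.54 -1.79 11.86] Mz [-0.162  0.461  0.143] q [-0.1   0.7   1.85 -0.    0.59  0.77] w 0.0303
rel cm [-0.039 -0.044  0.021]
```

send_rows(
  steps=[
    [[0.12,-0.03,0.01,0.4,0,-0.01],[0.12,-0.03,0.01,0.4,0,-0.01],[0.12,-0.03,0.01,0.4,0,0]],
  ],
)

```text
time: 9.15
position: [0.5103, 0.0612, 0.0286]
tool_rot: [0.679, 0.201, -0.677, 0.202]
ft_force: [-2.0, -0.7, 12.5]
grip_width: 0.0303
```

Run:
```python
from h import *
st([.51,.0613,.029]); o,p=look("wrist","w7"); cv2.imwrite("pics/w7c.png",cv2.resize(p[100:340,180:500],None,fx=2.4,fy=2.4))
```

```text
t 9.15 pos [0.5103 0.0612 0.0286] yaw -56.84 rotcorr [ 0.    -0.024 -0.016] F [-2.03 -0.66 12.46] Mz [-0.098  0.52   0.129] q [-0.1   0.7   1.85  0.    0.58  0.89] w 0.0303
rel cm [-0.042 -0.03   0.02 ]
```

View pics/w7c.png

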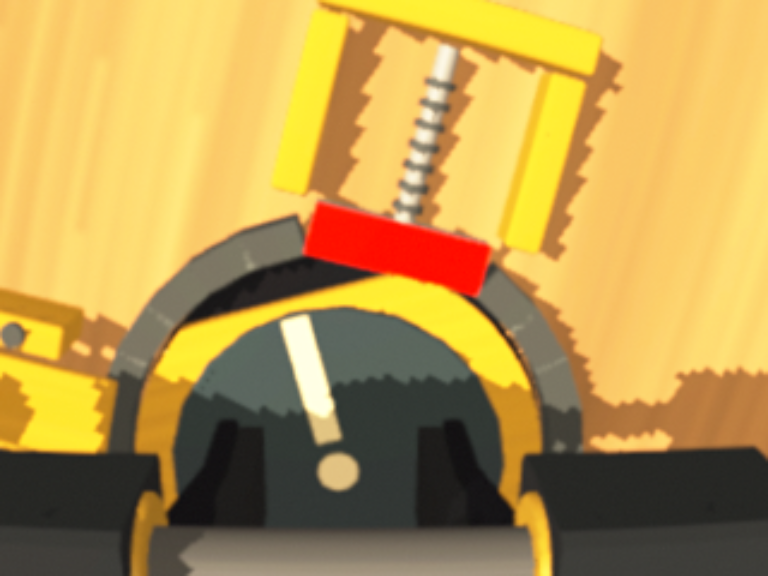

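Line and tool are still locked together, with the flat's corner now under the red bar. About 30° remain.

send_rows(
  steps=[
    [[0.12,-0.03,0.01,0.5,-0.01,-0.01],[0.12,-0.03,0.01,0.5,-0.01,-0.01],[0.12,-0.03,0.01,0.5,0,0],[0.12,-0.03,0.01,0.5,0,0]],
  ],
)

```text
time: 9.53
position: [0.5102, 0.0613, 0.0286]
tool_rot: [0.697, 0.127, -0.694, 0.128]
ft_force: [-2.7, -0.1, 11.7]
grip_width: 0.0305
```

Run:
```python
from h import *
st([.51,.0613,.029])
```

```text
t 9.53 pos [0.5102 0.0613 0.0286] yaw -69.22 rotcorr [ 0.    -0.026 -0.024] F [-2.73 -0.1  11.65] Mz [-0.174  0.578  0.109] q [-0.1   0.7   1.85 -0.    0.58  1.11] w 0.0305
rel cm [-0.043 -0.011  0.019]
```

send_rows(
  steps=[
    [[0.12,-0.02,0.01,0.5,-0.01,-0.01],[0.12,-0.02,0.01,0.5,0,0],[0.12,-0.02,0.01,0.5,0,0]],
  ],
)

```text
time: 9.78
position: [0.5102, 0.0613, 0.0286]
tool_rot: [0.705, 0.07, -0.702, 0.071]
ft_force: [-1.2, -0.6, 12.4]
grip_width: 0.0303
```

Run:
```python
from h import *
st([.51,.0613,.029]); o,p=look("wrist","w8"); cv2.imwrite("pics/w8c.png",cv2.resize(p[100:340,180:500],None,fx=2.4,fy=2.4))
```

```text
t 9.78 pos [0.5102 0.0613 0.0286] yaw -78.54 rotcorr [ 0.    -0.034 -0.026] F [-1.24 -0.57 12.42] Mz [-0.204  0.58   0.032] q [-0.1   0.7   1.86 -0.    0.58  1.28] w 0.0303
rel cm [-0.044 -0.001  0.016]
```

View pics/w8c.png

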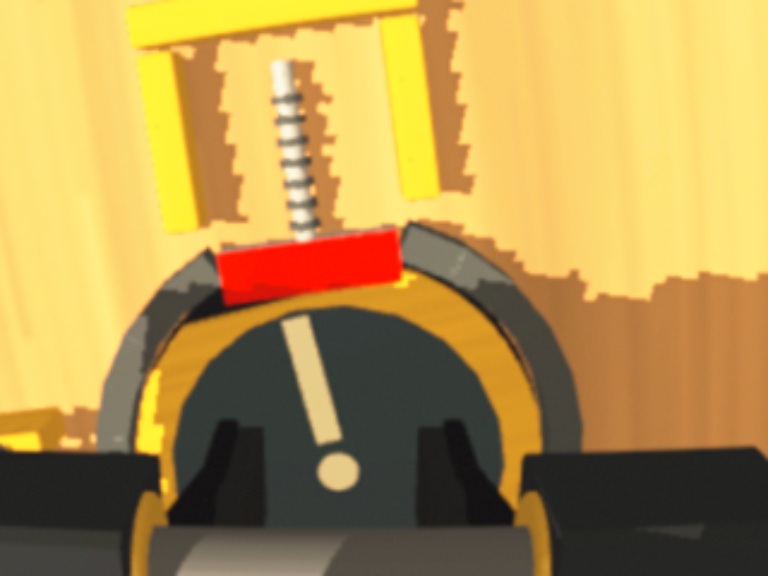

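Run:
```python
from h import *
o=get_obs(); f=lambda x,y:(180+x/2.4,100+y/2.4)
print(lineang(o,f(338,471),f(296,318)))
P=wplane(o,[f(218,254),f(400,229)],.025);v=P[0]-P[1];print(P,np.degrees(np.arctan2(v[1],v[0]))-90)
P=wplane(o,[f(225,305),f(402,279)],.025);v=P[0]-P[1];print(P,np.degrees(np.arctan2(v[1],v[0]))-90)
```

```text
(array([[0.5102, 0.0614, 0.029 ],
       [0.5397, 0.0753, 0.029 ]]), np.float64(25.278541824120055))
[[0.54809467 0.0921812  0.025     ]
 [0.55948688 0.05930945 0.025     ]] 19.114530473777947
[[0.53846286 0.0892052  0.025     ]
 [0.55011314 0.05689546 0.025     ]] 19.828344309467084
```

send_rows(
  steps=[
    [[0.12,-0.02,0.01,0.5,-0.01,-0.01],[0.12,-0.02,0.01,0.4,0,0]],
  ],
)

```text
time: 10.0
position: [0.5101, 0.0613, 0.0286]
tool_rot: [0.708, 0.035, -0.705, 0.036]
ft_force: [-2.2, 0.0, 13.0]
grip_width: 0.0303
```

Run:
```python
from h import *
st([.51,.0613,.029]); o,p=look("wrist","w9"); cv2.imwrite("pics/w9c.png",cv2.resize(p[100:340,180:500],None,fx=2.4,fy=2.4))
```

```text
t 10.0 pos [0.5101 0.0613 0.0286] yaw -84.21 rotcorr [ 0.    -0.038 -0.022] F [-2.22  0.04 13.05] Mz [-0.06   0.579  0.117] q [-0.1   0.7   1.86 -0.    0.58  1.37] w 0.0303
rel cm [-0.043 -0.001  0.011]
```

View pics/w9c.png

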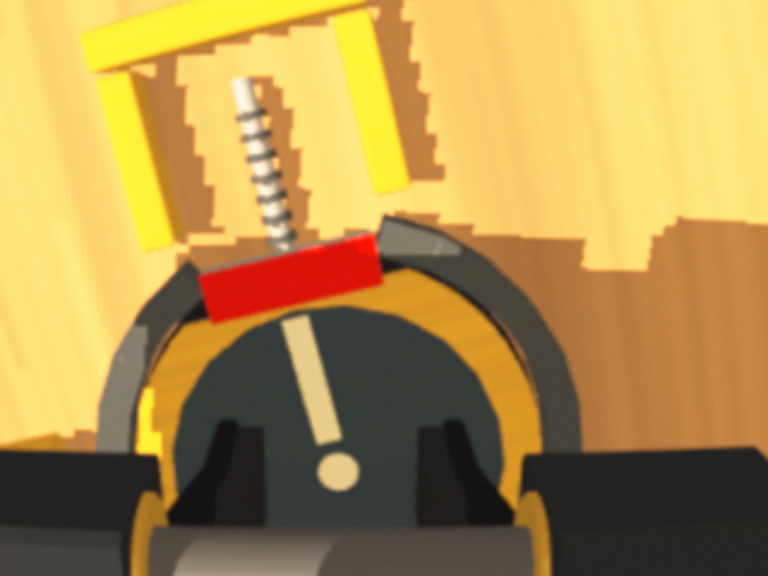

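Run:
```python
from h import *
o=get_obs(); f=lambda x,y:(180+x/2.4,100+y/2.4)
print(lineang(o,f(338,471),f(295.5,318)))
for a,b,z in [((200,276),(376,236),.025),((212,324),(383,284),.025),((85,52),(368,-10),.034)]:
    P=wplane(o,[f(*a),f(*b)],z);v=P[0]-P[1];print(P.round(4),np.degrees(np.arctan2(v[1],v[0]))-90)
u=np.array([np.cos(np.radians(19)),np.sin(np.radians(19))])
print((P[:,:2]-[.51,.0613])@u)
P=wplane(o,[f(212,324),f(383,284)],.025);print((P[:,:2]-[.51,.0613])@u)
```

```text
(array([[0.5102, 0.0614, 0.029 ],
       [0.5409, 0.0724, 0.029 ]]), np.float64(19.830022384371123))
[[0.5463 0.0915 0.025 ]
 [0.5572 0.0588 0.025 ]] 18.514487314490808
[[0.537  0.0886 0.025 ]
 [0.5481 0.0565 0.025 ]] 19.16305107370603
[[0.5874 0.1141 0.034 ]
 [0.602  0.0653 0.034 ]] 16.5725658074832
[0.09039624 0.08823969]
[0.03440531 0.034502  ]
```

send_rows(
  steps=[
    [[0.11,0,0,0.13,0,0],[0.09,0,0,0,0,0],[0.04,0,0,0,0,0],[0,0,0,0,0,0],[-0.1,0,0,0,0,0],[-0.2,0,0,0,0,0],[-0.5,0,0,0,0,0]],
  ],
)

```text
time: 10.63
position: [0.5094, 0.0613, 0.0367]
tool_rot: [0.708, 0.03, -0.705, 0.031]
ft_force: [0.3, -0.2, -0.0]
grip_width: 0.0306
```

send_rows(
  steps=[
    [[-2.5,0,0,0,0,0],[-2.5,0,0,0,0,0],[-2.5,0,0,0,0,0],[-1,0,0,0,0,0],[0,0,0,0,0,0],[0,0,0,0,0,0]],
  ],
)

```text
time: 11.13
position: [0.5086, 0.0616, 0.1253]
tool_rot: [0.707, 0.03, -0.706, 0.031]
ft_force: [0.7, 0.3, -1.3]
grip_width: 0.0303
```

Run:
```python
from h import *
st([.51,.0613,.029]); o,p=look("wrist","w10"); cv2.imwrite("pics/w10c.png",cv2.resize(p[100:300,200:440],None,fx=3.3,fy=3.,interpolation=cv2.INTER_CUBIC))
```

```text
t 11.13 pos [0.5086 0.0616 0.1253] yaw -85.07 rotcorr [ 0.    -0.006 -0.018] F [ 0.67  0.34 -1.32] Mz [-0.067  0.198  0.006] q [-0.1   0.52  1.81 -0.    0.81  1.39] w 0.0303
rel cm [ 9.627  0.021 -0.134]
```

View pics/w10c.png

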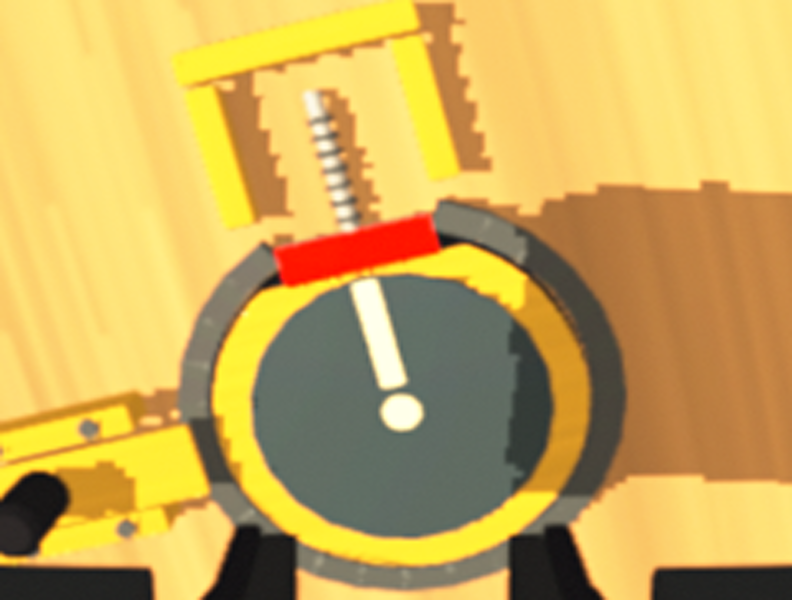

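Run:
```python
from h import *
o=get_obs(); f=lambda x,y:(200+x/3.3,100+y/3.)
print(lineang(o,f(402,412),f(366,281)))
for a,b,z in [((275,250),(433,213),.025),((290,286),(440,247),.025)]:
    P=wplane(o,[f(*a),f(*b)],z);v=P[0]-P[1];print(P.round(4),np.degrees(np.arctan2(v[1],v[0]))-90)
print(wplane(o,[f(18,525)],.0615),wplane(o,[f(205,462)],.0355))
p,d=camera("top"); cv2.imwrite("pics/t2.png",p[:,:,::-1]); cv2.imwrite("pics/t2c.png",cv2.resize(p[190:370,190:370,::-1],None,fx=3.3,fy=3.3,interpolation=cv2.INTER_CUBIC))
print(rel(o,[.4722,.171,.085]))
```

```text
(array([[0.5095, 0.0611, 0.029 ],
       [0.5407, 0.0715, 0.029 ]]), np.float64(18.395512208574164))
[[0.5459 0.0917 0.025 ]
 [0.5574 0.0586 0.025 ]] 19.263122684577425
[[0.5375 0.0879 0.025 ]
 [0.5495 0.0564 0.025 ]] 20.92879116586623
[[0.48590503 0.13806528 0.0615    ]] [[0.49528256 0.10306725 0.0355    ]]
[  3.97706011 -11.21875027   2.67689613]
```

send_rows(
  steps=[
    [[0,-2,0.3,-0.8,0,0],[0,-2,0.3,-0.8,0,0],[0,-2,0,-0.7,0,0],[0,-2,0,0,0,0],[0.5,-2,0,0,0,0],[0.5,-1,0,0,0,0],[0,0,0,0,0,0]],
  ],
  gripper=1,
)

```text
time: 11.82
position: [0.4705, 0.1689, 0.106]
tool_rot: [-0.692, -0.118, 0.703, -0.118]
ft_force: [-0.6, 1.1, 0.6]
grip_width: 0.0014
```

Run:
```python
from h import *
st([.4722,.171,.045],yaw=-71); o,p=look("wrist","w11")
```

```text
t 11.82 pos [0.4705 0.1689 0.106 ] yaw -70.83 rotcorr [0.028 0.148 0.019] F [-0.65  1.07  0.62] Mz [-0.066  0.135  0.017] q [ 0.12  0.55  1.84 -0.    0.77  1.36] w 0.0014
rel cm [ 6.093 -0.126 -0.321]
```

View pics/w11.png

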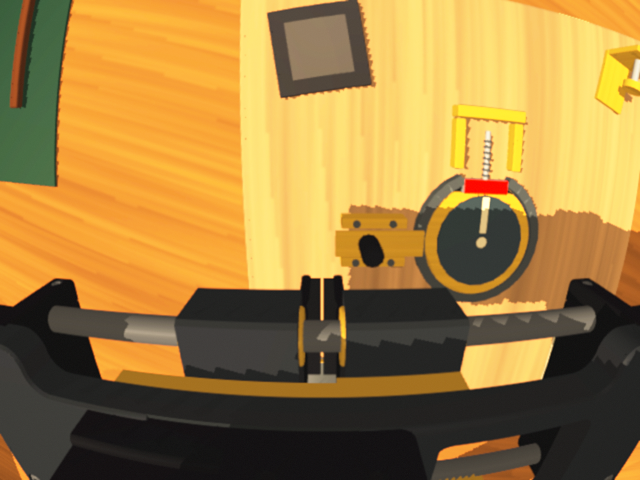

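View pics/t2c.png

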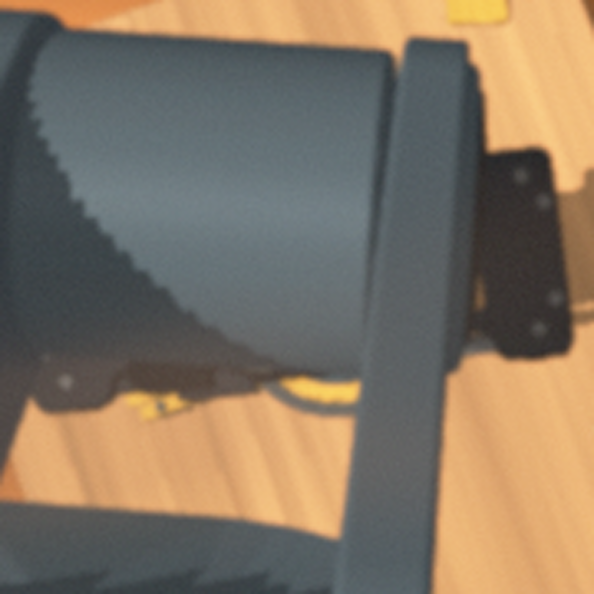

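Run:
```python
from h import *
p=cv2.imread("pics/w11.png"); cv2.imwrite("pics/w11c.png",cv2.resize(p[90:310,320:560],None,fx=3,fy=2.7,interpolation=cv2.INTER_CUBIC))
```

```text
(no output)
```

View pics/w11c.png

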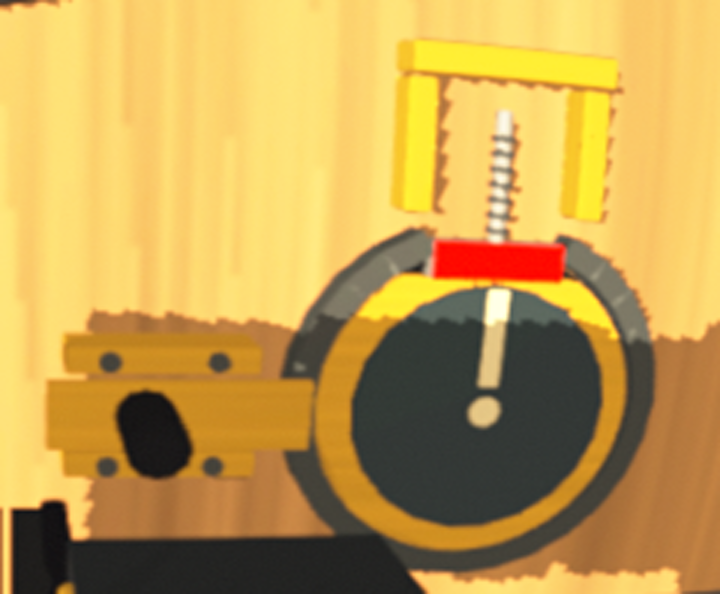

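The crop shows the flat lying along the red bar (435–565, 280) and the knob at (150,430), behind the tongue.

Run:
```python
from h import *
o=get_obs(); f=lambda x,y:(320+x/3,90+y/2.7)
print(lineang(o,f(484,412),f(499,290)))
for a,b,z in [((435,240),(563,246),.025),((434,279),(563,283),.025)]:
    P=wplane(o,[f(*a),f(*b)],z);v=P[0]-P[1];print(P.round(4),np.degrees(np.arctan2(v[1],v[0]))-90)
k=wplane(o,[f(160,452)],.0615)[0];print("knob",k,wplane(o,[f(143,415)],.0355)[0])
u=np.array([np.cos(np.radians(19)),np.sin(np.radians(19))]);n=np.array([-u[1],u[0]])
c=np.array([.511,.0616]); print("knob jig",(k[:2]-c)@u,(k[:2]-c)@n, "tcp jig",(o["position"][:2]-c)@u,(o["position"][:2]-c)@n)
```

```text
(array([[0.5098, 0.0606, 0.029 ],
       [0.5409, 0.0715, 0.029 ]]), np.float64(19.303500658613626))
[[0.5468 0.0904 0.025 ]
 [0.5579 0.0581 0.025 ]] 19.016092429927085
[[0.5375 0.0865 0.025 ]
 [0.5489 0.0538 0.025 ]] 19.297673168395605
knob [0.48388329 0.14023068 0.0615    ] [0.48369597 0.1405742  0.0355    ]
knob jig -3.9710724107575656e-05 0.08317511036808295 tcp jig -0.003172551938607508 0.11393813571670315
```

send_rows(
  steps=[
    [[1.5,-0.05,-0.15,0,0.08,0],[1.5,-0.05,-0.15,0,0.05,0],[1.5,0,0,0,0,0],[1,0,0,0,0,0],[0,0,0,0,0,0],[0,0,0,0,0,0]],
  ],
)

```text
time: 12.37
position: [0.4768, 0.1655, 0.0478]
tool_rot: [-0.697, -0.116, 0.697, -0.117]
ft_force: [-0.3, 0.3, 0.2]
grip_width: 0.0005
```

```bash
cat >> h.py <<'E'
def jig(o):
    u=np.array([np.cos(np.radians(19)),np.sin(np.radians(19))]);n=np.array([-u[1],u[0]]);d=o["position"][:2]-[.511,.0616]
    print("tcp jig",(d@u).round(4),(d@n).round(4))
E
python3 - <<'E'
from h import *
jig(st([.4722,.171,.045],yaw=-71))
E
```

```text
t 12.37 pos [0.4768 0.1655 0.0478] yaw -71.01 rotcorr [-0.002  0.002 -0.005] F [-0.34  0.28  0.25] Mz [-0.07   0.119  0.032] q [ 0.11  0.66  1.87 -0.    0.61  1.35] w 0.0005
rel cm [ 0.275 -0.672  0.258]
tcp jig 0.0015 0.1094
```

send_rows(
  steps=[
    [[0,0.4,0,0,0,0],[0,0.4,0,0,0,0],[0,0.4,0,0,0,0]],
  ],
)

```text
time: 12.62
position: [0.4816, 0.1527, 0.0485]
tool_rot: [0.698, 0.116, -0.697, 0.116]
ft_force: [-1.0, 2.6, -2.0]
grip_width: 0.001
```

Run:
```python
from h import *
jig(st([.4722,.171,.045],yaw=-71))
```

```text
t 12.62 pos [0.4816 0.1527 0.0485] yaw -71.08 rotcorr [-0.013 -0.002 -0.002] F [-0.96  2.62 -1.96] Mz [ 0.33   0.325 -0.011] q [ 0.09  0.66  1.87 -0.    0.62  1.33] w 0.001
rel cm [ 0.353 -2.032  0.296]
tcp jig 0.0019 0.0958
```

send_rows(
  steps=[
    [[0,0.4,0,0,0,0],[0,0.4,0,0,0,0]],
  ],
)

```text
time: 12.78
position: [0.4843, 0.1446, 0.0492]
tool_rot: [0.698, 0.116, -0.697, 0.116]
ft_force: [-1.0, 3.0, -1.7]
grip_width: 0.0004
```

Run:
```python
from h import *
jig(st([.4722,.171,.045],yaw=-71))
```

```text
t 12.78 pos [0.4843 0.1446 0.0492] yaw -71.15 rotcorr [-0.025 -0.007  0.007] F [-0.97  3.04 -1.74] Mz [0.412 0.254 0.02 ] q [0.07 0.66 1.87 0.   0.62 1.31] w 0.0004
rel cm [ 0.42  -2.886  0.293]
tcp jig 0.0018 0.0872
```

send_rows(
  steps=[
    [[0.06,0.3,0,0,0,0],[0.06,0.3,0,0,0,0]],
  ],
)

```text
time: 12.95
position: [0.4866, 0.1383, 0.0487]
tool_rot: [0.698, 0.116, -0.697, 0.115]
ft_force: [-1.6, 2.5, 1.4]
grip_width: 0.0002
```

send_rows(
  steps=[
    [[0.04,0.3,0,0,0,0],[0.04,0.3,0,0,0,0]],
  ],
)

```text
time: 13.12
position: [0.4874, 0.1353, 0.0488]
tool_rot: [0.698, 0.116, -0.698, 0.111]
ft_force: [-4.4, 24.4, 7.0]
grip_width: 0.0008
```

Run:
```python
from h import *
jig(st([.4722,.171,.045],yaw=-71))
```

```text
t 13.12 pos [0.4874 0.1353 0.0488] yaw -71.54 rotcorr [-0.091 -0.017  0.071] F [-4.39 24.38  7.  ] Mz [4.228 0.87  0.017] q [0.04 0.66 1.87 0.01 0.62 1.28] w 0.0008
rel cm [ 0.404 -3.864  0.313]
tcp jig 0.0017 0.0774
```

The hard stop is reached, at 24 N of reaction. I'll back off, lift clear and look.

send_rows(
  steps=[
    [[0,-0.3,0,0,0,0],[0,-0.8,0,0,0,0],[-1,-0.8,0,0,0,0],[-2.5,0,0,0,0,0],[-2.5,0,0,0,0,0],[-2.5,0,0,0,0,0],[0,0,0,0,0,0],[0,0,0,0,0,0]],
  ],
)

```text
time: 13.78
position: [0.4818, 0.1543, 0.14]
tool_rot: [0.699, 0.116, -0.696, 0.114]
ft_force: [1.1, 0.5, 0.5]
grip_width: 0.0006
```

Run:
```python
from h import *
jig(st()); o,p=look("wrist","w12"); cv2.imwrite("pics/w12c.png",cv2.resize(p[90:310,320:560],None,fx=3,fy=2.7,interpolation=cv2.INTER_CUBIC))
```

```text
t 13.78 pos [0.4818 0.1543 0.14  ] yaw -71.31 rotcorr [-0.    -0.039  0.028] F [1.1  0.49 0.46] Mz [-0.109  0.195 -0.018] q [0.09 0.49 1.81 0.01 0.83 1.33] w 0.0006
tcp jig 0.0026 0.0971
```

View pics/w12c.png

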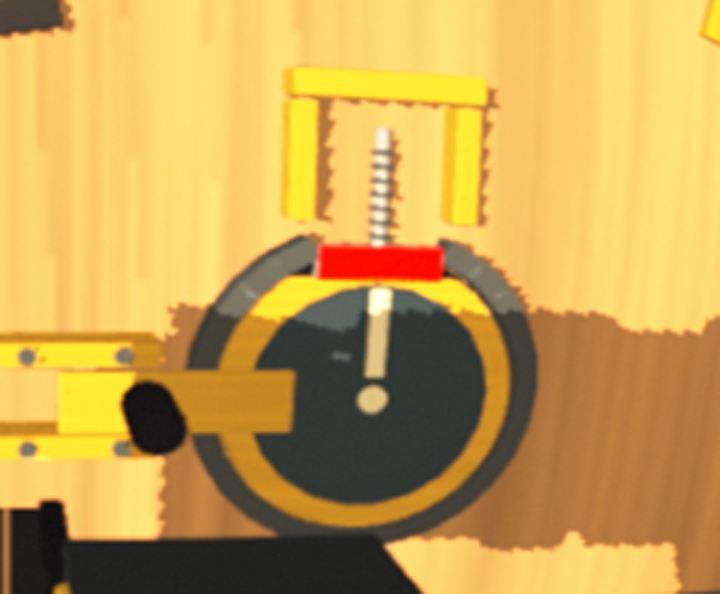

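The tongue now covers the glass out to (293,400), and the flat still lies along the bar at (380,278). I'll check the numbers, then move the arm aside for a look from the top camera.

Run:
```python
from h import *
o=get_obs(); f=lambda x,y:(320+x/3,90+y/2.7)
print(lineang(o,f(372,400),f(380,288)))
for a,b,z in [((320,246),(443,249),.025),((318,278),(442,279),.025)]:
    P=wplane(o,[f(*a),f(*b)],z);v=P[0]-P[1];print(P.round(4),np.degrees(np.arctan2(v[1],v[0]))-90)
u=np.array([np.cos(np.radians(19)),np.sin(np.radians(19))]);n=np.array([-u[1],u[0]])
k=wplane(o,[f(160,428)],.0615)[0];print("knob y",(k[:2]-[.511,.0616])@n)
k=wplane(o,[f(294,402)],.0355)[0];print("tongue tip y",(k[:2]-[.511,.0616])@n)
```

```text
(array([[0.5099, 0.0614, 0.029 ],
       [0.5413, 0.0726, 0.029 ]]), np.float64(19.632497451232375))
[[0.5468 0.0912 0.025 ]
 [0.558  0.0587 0.025 ]] 19.12786791945851
[[0.538  0.0882 0.025 ]
 [0.5497 0.0555 0.025 ]] 19.716919556871815
knob y 0.06172717875547008
tongue tip y 0.023569039998321516
```

send_rows(
  steps=[
    [[-1,-3,-1,0,0,0],[-1,-3,-1,0,0,0],[-1,-3,-1,0,0,0],[0,-3,-1,0,0,0],[0,-3,-1,0,0,0],[0,-3,-1,0,0,0],[0,-3,0,0,0,0],[0,-3,0,0,0,0]],
  ],
)

```text
time: 14.5
position: [0.4619, 0.4039, 0.1648]
tool_rot: [-0.696, -0.11, 0.7, -0.112]
ft_force: [-0.1, -0.5, 0.8]
grip_width: 0.0002
```

Run:
```python
from h import *
st(); o,p=look("top","t3"); cv2.imwrite("pics/t3c.png",cv2.resize(p[140:440,140:450],None,fx=2,fy=2,interpolation=cv2.INTER_CUBIC))
```

```text
t 14.5 pos [0.4619 0.4039 0.1648] yaw -71.99 rotcorr [-0.     0.059 -0.021] F [-0.06 -0.45  0.82] Mz [-0.081  0.132 -0.029] q [ 0.54  0.58  1.51 -0.    1.05  1.79] w 0.0002
```

View pics/t3c.png

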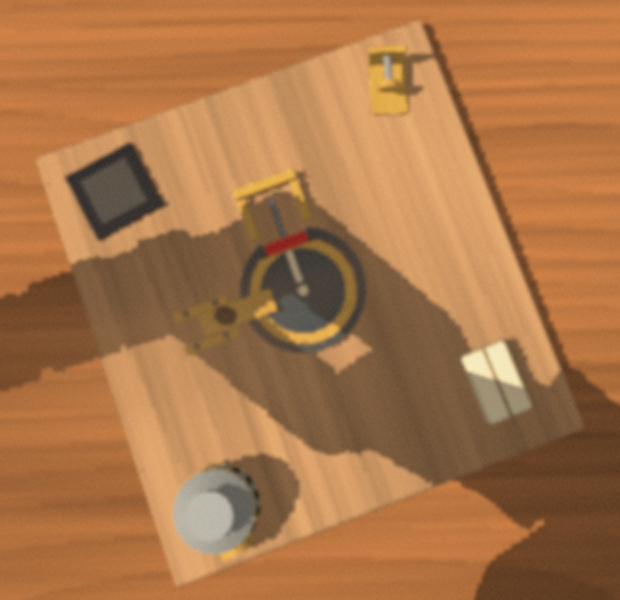

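The top view shows the bystanders where they were: bracket at (334,180), slide (197,236), block (388,331), housing (248,393). The keeper is in and the line is square to the bar.

send_rows(
  steps=[
    [[0,0,0,0,0,0],[0,0,0,0,0,0],[0,0,0,0,0,0]],
  ],
)

```text
time: 14.8
position: [0.4571, 0.4107, 0.1612]
tool_rot: [-0.694, -0.113, 0.701, -0.114]
ft_force: [0.4, -0.9, 0.7]
grip_width: 0.0005
```

```bash
python3 -c "
from h import *
st(); print(hand_in())"
```

```text
t 14.8 pos [0.4571 0.4107 0.1612] yaw -71.48 rotcorr [0.    0.095 0.002] F [ 0.43 -0.85  0.68] Mz [-0.078  0.167 -0.009] q [0.55 0.59 1.51 0.   1.05 1.8 ] w 0.0005
the job is handed in; nothing more can be done
None
```

I turned the lens about 117° clockwise with two fingertips until its flat lay against the alignment bar. Then I pushed the keeper in to its hard stop with the closed fingers and handed in at 14.8 s; `hand_in()` gives no verdict.

- **Lens angle:** the last wrist picture puts the ivory line at 19.6° and the bar at 19.1–19.7°. That is well inside the 0.05 rad (2.9°) allowed.
- **Bar:** its face sat about 34.4 mm from the cell centre just before I lifted off the glass. That fits the flat being seated.
- **Keeper:** the knob is at 61.7 mm, where fully in is 62 mm. The tongue tip is at 23.6 mm, so it covers about 10 mm of the glass. The push met the hard stop at about 24 N of reaction.
- **Press on the glass:** the highest force I read was about 13 N. I read it between moves, so I did not see any brief peak in between.
- **Bystanders:** by eye in the last top picture, all four are where they started. The robot was clear of everything.

Two things did not go to plan:
- **Slipping fingers:** at about 10 N the fingers slid on the glass with the lens near 67–70°. I re-centred them and pressed at 12–13 N, and the lens turned the rest of the way.
- **Disagreeing bar reading:** one bar-edge reading after lifting came out at 20.9° against about 19° from the others. I took it as pixel error.

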